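Pack out a clamping jig with shims and hold it tight

ROBOT

A 6-joint arm with a two-finger parallel gripper is mounted at the origin on a cart in front of the work surface, level with it; the furniture and walls round the work are solid. World frame = base frame: x ahead of the robot, y to its left, z up, the work surface at z = 0. Lengths are in m, angles in rad, forces in N, time in s.
With the tool pointing down it reaches from about 0.275 to 0.75 m from the base axis. Payload 10.2 kg.
Tool frame: the origin (TCP) lies midway between the tips of the shut fingers; the grasp point (between the pads) lies 19 mm behind it (env.hold_point_z is the distance from the TCP to the grasp point, in m); z points along the fingers, y is the line along which they close (so a half turn about z gives the same grasp; the last joint's range is limited). The gripper opens to 85 mm and grips with 20 to 120 N. Pads are 22 mm wide; open, the fingers measure 114 mm over their backs; the gripper's body (76 mm by 85 mm) begins 54 mm behind the grasp point. The pads swing forward as they close: fully open they stand 13 mm farther back than shut.
Start: joints at [-1.37, 0.313, 1.498, -0, 1.331, -0.223], TCP at [0.216, -0.479, 0.231] pointing down, gripper open.
Joint ranges: [-2.94, 2.94], [-0.97, 2.17], [0.19, 2.56], [-1.23, 4.37], [0.02, 3.11], [-2.88, 2.88]. Speed limits (rad/s): [2.39, 2.39, 3.01, 3.14, 3.14, 3.14].

INTERFACE

Orientations are given as a unit quaternion [x, y, z, w].
In Python, from bench import env, kinematics, monitor, eyes, job gives the robot as it stands. The module is installed in compiled form; this text tells all that it offers. Calls block until the motion is done:
- env.reach(position, orientation): joint-space move of the TCP to a pose.
- env.movel(position, velocity=0.15, frame=None, guard=None): straight line of the TCP; frame=None keeps the orientation; velocity is the mean speed in m/s. With guard (N) it stops when the force on the tool has changed by that much, and returns True; else False.
- env.set_joints(angles): joint-space move.
- env.release() and env.close_gripper(effort=None): open the fingers fully, or close them until they stop; effort is the grip in N (None keeps the last).
- env.hold(seconds).
- kinematics.ik(position, orientation): joint angles nearest the present ones, or None.
- monitor.sense(): the state.
- eyes.grab_frame(name): name is "scene" or "top" or "wrist"; returns a dict with "frame" (480x640x3 uint8, red, green, blue), "mtx" (3x3 intrinsics, pixels), "k1" (the pictures are not rectified: a ray, as slopes to the right and down, at radius r is drawn at 1 + k1 r^2 times it, then the intrinsics apply), "view" (4x4, takes a point from world to camera coordinates). Camera axes: x right, y down, z forward; pixel columns grow to the right and rows downward; lengths in m; the calibration is good to about 2 mm. A picture is of the moment at which its call begins. There is no depth.
A pose or a line that the arm cannot do raises env.MotionError and nothing moves.
- job.hand_in(): hands the job in; it is judged then, once.
The state is a dict: "clock": time; "joints": joint angles; "qvel": joint speeds; "joint_efforts": joint torques, N m; "position": TCP position; "ee_rot": TCP orientation; "contact_force": force on the tool from outside, world axes, zero at the start; "ft_torque": the same for the moment, N m; "finger_gap": opening from 0.0 (shut) to 1.0 (fully open); "gripper_force": force on a finger pad.
Only numpy, scipy, OpenCV 4.12 (cv2) and the standard library are available. Lean on these libraries where they do the work, as an engineer would, in place of code of your own. Each camera call takes 0.05 s, during which the arm holds its last target. There are 200 camera calls.

TASK

The gap in the clamping jig is wider than the jaw's short spring-loaded travel: take orange shims from the rack and stand them upright on the jig's base, one against the other, between the blue jaw and the green stop, until the slack left is small enough for the jaw to take up. Then push the jaw forward by its black handle until you feel it clamp the shims firmly against the stop, short of the end of its travel, and finish still pushing it - do not let go. Leave the spare shims in the rack and the other things on the bench alone.

Things in the scene. Friction and masses are not known exactly. Their poses are not given: they have to be found in the camera images.
- jig: Dark steel base plate of the clamping jig, 180 x 90 x 12 mm, fixed to the bench, with a 6 mm high steel lip along each long side (inner faces 35 mm from the centre line). Origin: centre of its underside. Its x axis is the clamping direction, from the jaw to the stop; z up. Jaw and stop are centred on y = 0 of this frame. The shims stand on its top face, 12 mm above the origin.
- stop_face (a point): Foot of the clamping face of the fixed green stop (40 mm wide, 50 mm high, bolted to the base): the point at the middle of the face's lower edge, level with the base's top face. Axes as the jig's: x points into the stop, away from the jaw. The gap lies on its -x side. Jaw face to stop face is 26 to 44 mm with the jaw back; how far apart varies.
- stop: The fixed green stop: block 35 x 40 x 50 mm with a low bolted foot behind it. Origin the same point as stop_face, axes as the jig's.
- jaw_face (a point): Foot of the clamping face of the blue sliding jaw (40 mm wide, from about 1 to 51 mm above the base's top): the point at the middle of the face's lower edge, level with the base's top face. Moves with the jaw. Axes as the jig's.
- jaw_handle (a point): Centre of the top of the jaw's black upright handle (18 mm along jig x, 26 mm across, top 95 mm above the bench, standing 32 mm above the blue jaw). Its rear face, flush with the jaw's rear, is 9 mm behind this point (jig -x) and the clamping face is 28 mm ahead of it. Behind it lie only 28 mm of flat base and the clear bench. Push it or pinch it. Moves with the jaw. Axes as the jig's.
- jaw (a joint): Travel of the jaw towards the stop in m: 0 = fully back (start), 0.016 = end of its travel (hard end stop). A spring of 1.5 N (back) to 4 N (end of travel) returns it when it is let go.
- rack: Light wooden rack, 126 x 44 x 24 mm, fixed to the bench; four slots 12.5 mm wide and 18 mm deep across its short side, 26 mm apart along its x axis. Origin: centre of its underside.
- shim1: Orange plastic shim plate, 10 mm thick (its x), 50 mm wide (its y), 60 mm high (z), 28 to 56 g, lower long edges rounded 2 mm. Starts standing upright in a slot of the rack, its foot 6 mm above the bench, its two narrow edges 3 mm proud of the rack's sides. Origin: centre of its underside. All four shims are alike.
- shim2: Orange plastic shim plate, 10 mm thick (its x), 50 mm wide (its y), 60 mm high (z), 28 to 56 g, lower long edges rounded 2 mm. Starts standing upright in a slot of the rack, its foot 6 mm above the bench, its two narrow edges 3 mm proud of the rack's sides. Origin: centre of its underside. All four shims are alike.
- shim3: Orange plastic shim plate, 10 mm thick (its x), 50 mm wide (its y), 60 mm high (z), 28 to 56 g, lower long edges rounded 2 mm. Starts standing upright in a slot of the rack, its foot 6 mm above the bench, its two narrow edges 3 mm proud of the rack's sides. Origin: centre of its underside. All four shims are alike.
- shim4: Orange plastic shim plate, 10 mm thick (its x), 50 mm wide (its y), 60 mm high (z), 28 to 56 g, lower long edges rounded 2 mm. Starts standing upright in a slot of the rack, its foot 6 mm above the bench, its two narrow edges 3 mm proud of the rack's sides. Origin: centre of its underside. All four shims are alike.
- tape_measure: Yellow tape measure, 36 x 84 x 62 mm; a bystander. Origin: centre of its underside.
- black_tape: Roll of black tape lying flat, 62 mm across, 19 mm high; a bystander. Origin: centre of its underside.
- driver: Orange-handled screwdriver lying flat, 202 mm long, 30 mm high; a bystander. Origin: centre of its underside.
Things that resemble listed ones, but are neither listed nor needed, are in the scene too. What is shaped like the shim2 but grey or turquoise is not meant.

How it is judged:
By the outcome, as a careful person would: the job done as asked, in the order asked, and still so for the second after the job is handed in, while the arm keeps its last pose, push and grip.
It also fails if it takes over 64 s, if anything falls off the work surface, if the arm or the gripper's body presses on something with over 40 N, if the wrist force passes 120 N, or if a joint passes its speed limit or range.

## Working session

There is one attempt and no reset: what is moved stays moved. The work goes in short steps, each a Python script; the robot and the scene stay as the last script left them, time stands still between calls to the robot, and variables do not carry over. Pictures are saved under pics/ and viewed, at most 10 in all, crops included, and the job is handed in when it is done.

```bash
mkdir -p pics; cat > h.py <<'E'
import numpy as np, cv2
from bench import env, kinematics, monitor, eyes, job
def save(n,f): cv2.imwrite('pics/'+n+'.png',cv2.cvtColor(f,cv2.COLOR_RGB2BGR))
def ray(d,uv):
    K=d['mtx']; k=d['k1']
    x=np.linalg.solve(K,np.array([uv[0],uv[1],1.]))[:2]; s=x.copy()
    for _ in range(30): s=x/(1+k*(s@s))
    V=np.array(d['view']); R=V[:3,:3]; t=V[:3,3]
    return -R.T@t, R.T@np.array([s[0],s[1],1.])
def on(d,uv,z):
    o,r=ray(d,uv); return o+r*(z-o[2])/r[2]
def proj(d,p):
    c=np.array(d['view'])[:3,:3]@np.asarray(p)+np.array(d['view'])[:3,3]; s=c[:2]/c[2]
    s=s*(1+d['k1']*(s@s)); return (d['mtx']@np.array([s[0],s[1],1]))[:2]
E
python3 - <<'E'
from h import *
import pickle
for n in ('scene','top','wrist'):
    d=eyes.grab_frame(n); pickle.dump(d,open(n+'.pkl','wb')); save(n+'0',d['frame'])
    V=np.array(d['view']); print(n,(-V[:3,:3].T@V[:3,3]).round(3),V[2,:3].round(2))
print(monitor.sense())
E
```

```text
scene [0.009 0.485 0.822] [ 0.58 -0.27 -0.77]
top [0.355 0.201 1.244] [ 0.18  0.03 -0.98]
wrist [ 0.282 -0.448  0.373] [-0.26 -0.12 -0.96]
{'clock': 0.15, 'joints': array([-1.37043600e+00,  3.13320394e-01,  1.49822700e+00,  7.10122988e-06,
        1.33101271e+00, -2.23386160e-01]), 'qvel': array([-0.00165721, -0.00231775, -0.00277291, -0.00032817,  0.00092672,
       -0.00141007]), 'joint_efforts': array([ 7.23389676e-04, -4.12368608e+01, -2.59798372e+01, -2.35171892e-04,
        3.20438281e-03,  1.98808777e-05]), 'position': array([ 0.21582832, -0.47838268,  0.23088048]), 'ee_rot': array([ 9.77638767e-01,  2.10290770e-01,  9.01734655e-06, -4.83652409e-04]), 'contact_force': array([-0.43966927,  0.0983685 ,  0.25461698]), 'ft_torque': array([-0.04318741,  0.0335153 , -0.00061393]), 'gripper_force': 0.0, 'finger_gap': 0.9995676113700437}
```

View pics/top0.png

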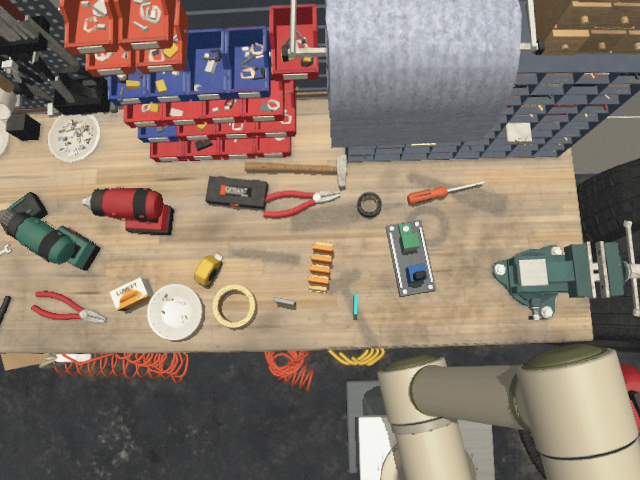

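View pics/scene0.png

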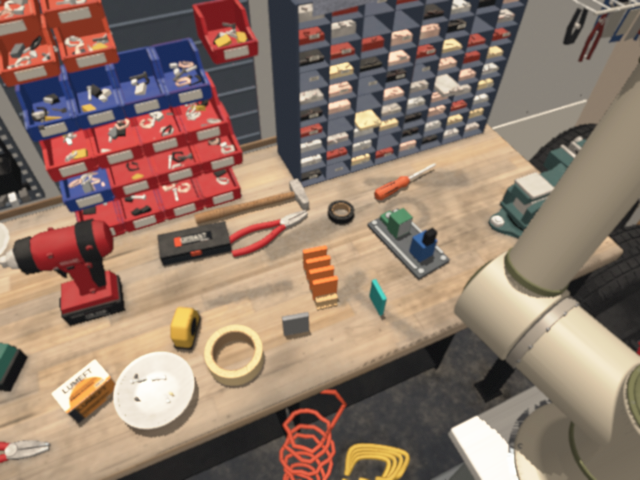

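The top view shows the orange-shim rack at about (320,268) and the jig at about (411,258), with the green stop at (409,236) and the blue jaw at (417,274). The only shim look-alikes are the grey plate (285,302) and the turquoise plate (355,306). The four orange plates in the wooden rack fit the description, and the driver (430,195) and the orange box (130,293) are not plates. Next I take coarse positions and look with the wrist camera.

```bash
python3 - <<'E'
from h import *
import pickle
d=pickle.load(open('top.pkl','rb'))
for n,uv,z in [('rack',(320,268),.06),('stop',(409,236),.06),('jaw',(417,274),.06),('jigA',(388,225),.012),('jigB',(421,222),.012),('jigC',(436,291),.012),('jigD',(402,296),.012)]: print(n,on(d,uv,z).round(3))
rack=on(d,(320,268),.06); jig=on(d,(411,258),.03)
T=(rack+jig)/2; print(T)
from scipy.spatial.transform import Rotation as R
# tool x -> world -x side so camera looks from... tool down, tool x along +x world
for ang in (0,np.pi):
    q=(R.from_euler('z',ang)*R.from_quat([1,0,0,0])).as_quat()
    for off in (0,0.05):
        print(ang,off,kinematics.ik([T[0]+off*(1 if ang else -1),T[1],.30],q))
E
```

```text
rack [0.505 0.24  0.06 ]
stop [0.576 0.024 0.06 ]
jaw [0.484 0.01  0.06 ]
jigA [0.614 0.068 0.012]
jigB [ 0.619 -0.015  0.012]
jigC [ 0.446 -0.042  0.012]
jigD [0.436 0.042 0.012]
[0.51551212 0.12879908 0.045     ]
0 0 [ 2.41752861e-02  2.88074489e-01  1.35299444e+00 -4.44089210e-16
  1.50052373e+00  1.59497161e+00]
0 0.05 [ 2.67543343e-02  1.76555107e-01  1.49318974e+00 -4.44089210e-16
  1.47184781e+00  1.59755066e+00]
3.141592653589793 0 [ 2.41752861e-02  2.88074489e-01  1.35299444e+00 -4.44089210e-16
  1.50052373e+00 -1.54662104e+00]
3.141592653589793 0.05 [ 2.20486509e-02  4.02499540e-01  1.19556986e+00 -4.44089210e-16
  1.54352326e+00 -1.54874768e+00]
```

```bash
python3 - <<'E'
from h import *
import pickle
from scipy.spatial.transform import Rotation as R
q=(R.from_euler('z',np.pi)*R.from_quat([1,0,0,0])).as_quat()
print(monitor.sense()['clock'])
env.set_joints([-1.2,-.1,1.5,0,1.6,-1.5]) if False else None
o=[]
for n,p in (('wj',[.545,.015,.26]),('wr',[.525,.235,.26])):
    env.reach(p,q); d=eyes.grab_frame(n and 'wrist'); pickle.dump(d,open(n+'.pkl','wb')); o.append(d['frame'])
    V=np.array(d['view']); print(n,(-V[:3,:3].T@V[:3,3]).round(3),V[2,:3].round(2),monitor.sense()['clock'])
save('wj',o[0]);save('wr',o[1])
E
```

```text
0.15
wj [0.472 0.015 0.402] [ 0.29 -0.   -0.96] 2.3333
wr [0.452 0.234 0.402] [ 0.29 -0.   -0.96] 3.2667
```

View pics/wj.png

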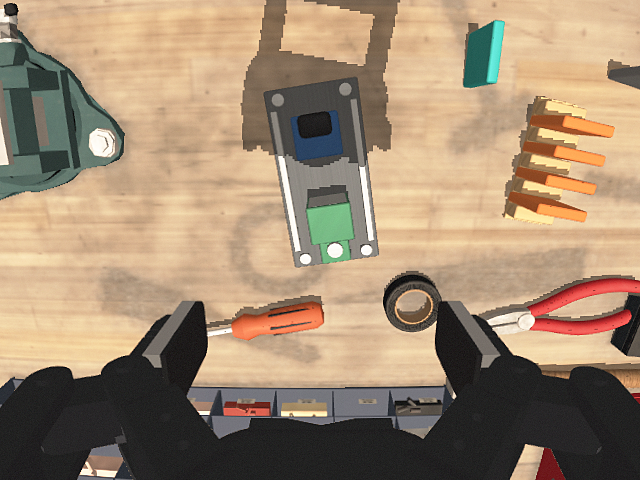

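View pics/wr.png

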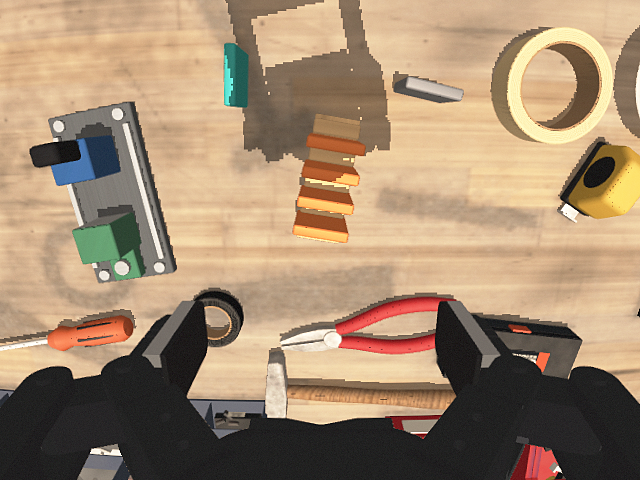

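The wrist view of the jig shows the jaw at (316,135), the stop at (330,222) and the base corners near (264,95), (357,78), (378,254) and (295,267). The rack view shows four orange shims at x~325, v 140 to 232. I'll enlarge both to confirm and pick edges.

```bash
python3 - <<'E'
from h import *
a=cv2.imread('pics/wj.png')[70:275,250:390]; b=cv2.imread('pics/wr.png')[105:255,270:390]
a=cv2.resize(a,None,fx=2.9,fy=2.9,interpolation=cv2.INTER_CUBIC); b=cv2.resize(b,None,fx=3.2,fy=3.2,interpolation=cv2.INTER_CUBIC)
c=np.zeros((600,800,3),np.uint8); c[:a.shape[0],:a.shape[1]]=a[:600]; c[:b.shape[0],410:410+b.shape[1]]=b[:600]
cv2.imwrite('pics/crop.png',c); print(a.shape,b.shape)
E
```

```text
(594, 406, 3) (480, 384, 3)
```

View pics/crop.png

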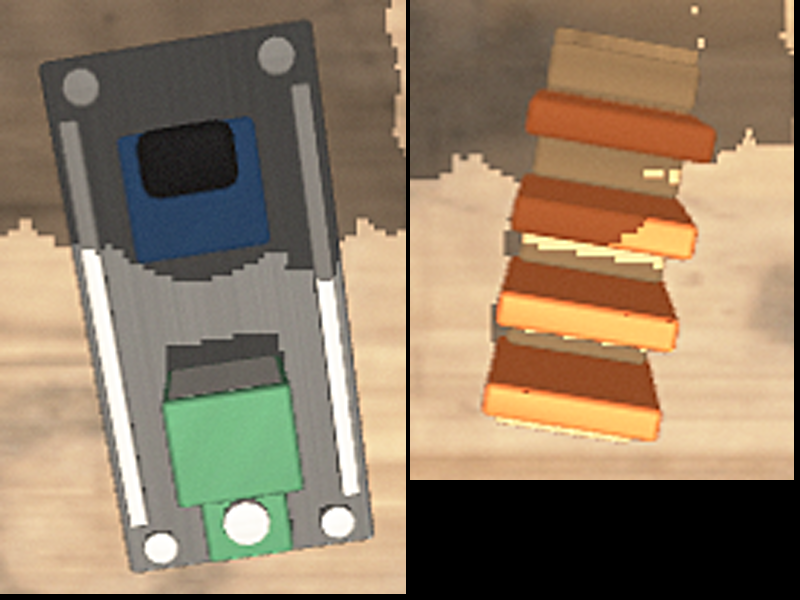

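```bash
python3 - <<'E'
from h import *
import pickle
wj=pickle.load(open('wj.pkl','rb')); wr=pickle.load(open('wr.pkl','rb'))
J=lambda x,y,z: on(wj,(250+(x+.5)/2.9-.5,70+(y+.5)/2.9-.5),z)
S=lambda x,y,z=.066: on(wr,(270+(x-410+.5)/3.2-.5,105+(y+.5)/3.2-.5),z)
c=[J(*p,.012) for p in [(41,65),(310,20),(373,535),(133,571)]]
print('base corners',np.round(c,4).tolist(),'L',np.linalg.norm(c[2]-c[1]),np.linalg.norm(c[3]-c[0]),'W',np.linalg.norm(c[0]-c[1]),np.linalg.norm(c[3]-c[2]))
cen=np.mean(c,0); ax=(c[2]-c[1]+c[3]-c[0])[:2]; ax/=np.linalg.norm(ax); ay=np.array([-ax[1],ax[0]])
print('cen',cen,'yaw deg',np.degrees(np.arctan2(ax[1],ax[0])))
f=lambda p:(round((p[:2]-cen[:2])@ax*1000,1),round((p[:2]-cen[:2])@ay*1000,1))
for n,p in [('jaw top edge',((137,262,.063),(269,243,.063))),('stop top edge',((165,407,.062),(287,384,.062))),('stop foot',((172,372,.012),(278,357,.012))),('handle top',((138,160,.095),(236,120,.095),(237,180,.095),(148,197,.095)))]:
    print(n,[f(J(*x)) for x in p])
for n,p in dict(d=[(490,385),(660,412),(657,440),(484,411)],c=[(501,292),(678,322),(674,349),(497,316)],b=[(515,203),(696,230),(693,257),(513,230)]).items():
    P=np.array([S(*x) for x in p]); e=P[1]-P[0]+P[2]-P[3]; print(n,P.mean(0).round(4),'w',np.linalg.norm(e)/2,'t',np.linalg.norm(P[3]-P[0]),np.linalg.norm(P[1]-P[2]),'yaw of y-axis-90',np.degrees(np.arctan2(e[1],e[0]))-90)
E
```

```text
base corners [[0.4487, -0.0395, 0.012], [0.435, 0.0475, 0.012], [0.6101, 0.0741, 0.012], [0.6239, -0.0128, 0.012]] L 0.17717039833107545 0.17728640173491536 W 0.08804712860933855 0.08799694636220376
cen [0.52942926 0.01736171 0.012     ] yaw deg 8.652391578879037
jaw top edge [(np.float64(-25.5), np.float64(-19.9)), (np.float64(-25.1), np.float64(19.1))]
stop top edge [(np.float64(19.0), np.float64(-18.9)), (np.float64(17.6), np.float64(18.7))]
stop foot [(np.float64(18.4), np.float64(-18.2)), (np.float64(18.7), np.float64(18.8))]
handle top [(np.float64(-54.5), np.float64(-12.8)), (np.float64(-60.6), np.float64(13.8)), (np.float64(-45.5), np.float64(11.9)), (np.float64(-44.7), np.float64(-11.8))]
d [0.5519 0.2334 0.066 ] w 0.04820092626731481 t 0.007681587755575674 0.00817380903877836 yaw of y-axis-90 -9.690556657677817
c [0.5258 0.2374 0.066 ] w 0.048829925407051486 t 0.006713350721932687 0.0075936556174234565 yaw of y-axis-90 -10.325955139198399
b [0.5014 0.2418 0.066 ] w 0.048616866545532 t 0.00719864037832843 0.007280268837544512 yaw of y-axis-90 -8.532136918158656
```

Jig yaw is 8.65°, with the stop face at jig x +18.5 mm and the jaw face at -25.3 mm. The base measures 177 x 88 mm against the stated 180 x 90, so these check out. The gap is about 44 mm, so three shims leave about 14 mm, which is under the 16 mm of travel. Now the first shim (the farthest one).

```bash
cat >> h.py <<'E'
from scipy.spatial.transform import Rotation as R
def quat(deg): return (R.from_euler('z',np.pi+np.radians(deg))*R.from_quat([1,0,0,0])).as_quat()
CEN=np.array([.52943,.01736]); YAW=8.65; AX=np.array([np.cos(np.radians(YAW)),np.sin(np.radians(YAW))]); AY=np.array([-AX[1],AX[0]])
def jig(x,y,z): p=CEN+AX*x+AY*y; return [p[0],p[1],z]
def st(tag):
    s=monitor.sense(); p=s['position']; print(tag,'t',round(s['clock'],2),'jigxy',((p[:2]-CEN)@AX*1e3).round(1),((p[:2]-CEN)@AY*1e3).round(1),'z',p[2].round(4),'F',np.round(s['contact_force'],1),'gap',round(s['finger_gap'],3),'gf',round(s['gripper_force'],1)); return s
def pick(xy,yaw=-9.5):
    q=quat(yaw); x,y=xy
    env.reach([x,y,.14],q); print('g',env.movel([x,y,.030],.12,guard=8)); st('at')
    env.close_gripper(40); st('closed')
    env.movel([x,y,.17],.12); st('up')
def place(xs,xtarget):
    q=quat(YAW)
    env.reach(jig(xs,0,.17),q); print('g',env.movel(jig(xs,0,.044),.12,guard=8))
    print('down',env.movel(jig(xs,0,.031),.02,guard=4)); z=st('down')['position'][2]+.001
    env.movel(jig(xs,0,z),.02); st('raised')
    print('push',env.movel(jig(xtarget+.006,0,z),.015,guard=4)); st('push')
def leave(n):
    env.release(); s=st('rel'); p=s['position']; env.movel([p[0],p[1],.17],.15)
    d=eyes.grab_frame('wrist'); save(n,d['frame']); return d
E
python3 - <<'E'
from h import *
pick((.5519,.2334)); place(.0065,.0135); leave('p1')
E
```

```text
g False
at t 4.89 jigxy 55.3 210.3 z 0.0309 F [ 0.2 -0.1  0.5] gap 1.001 gf 0.0
closed t 5.32 jigxy 55.0 210.3 z 0.0305 F [-0.3 -0.1  4.5] gap 0.58 gf 41.1
up t 6.63 jigxy 54.4 210.2 z 0.1692 F [ 0.6  0.1 -0.9] gap 0.577 gf 41.3
g False
down True
down t 9.16 jigxy 6.8 -0.1 z 0.0365 F [ 0.6 -0.3  6. ] gap 0.577 gf 41.8
raised t 9.41 jigxy 6.4 0.0 z 0.0374 F [ 0.3 -0.5 -0.7] gap 0.574 gf 41.4
push True
push t 9.92 jigxy 11.8 0.2 z 0.037 F [ 0.4 -1.3  0.7] gap 0.574 gf 41.3
rel t 10.37 jigxy 11.5 0.2 z 0.0369 F [0.2 0.3 1.9] gap 0.999 gf 0.0
```

View pics/p1.png

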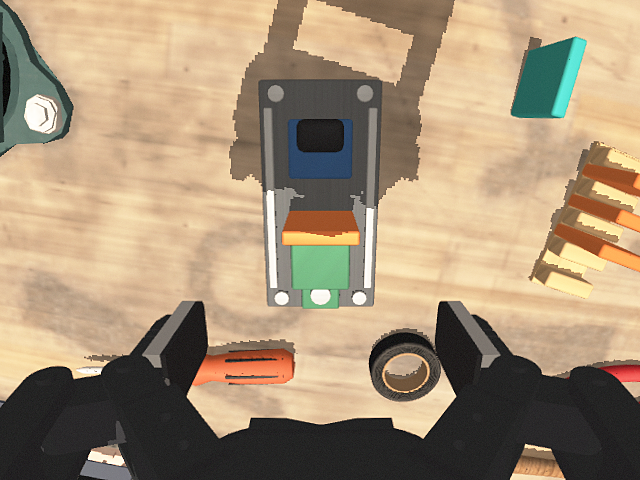

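Shim 1 stands upright against the stop: its top is at (320,238) and the green block begins at v~245. Next are the second and third.

```bash
python3 - <<'E'
from h import *
pick((.5258,.2374)); place(-.005,.002); leave('p2')
pick((.5014,.2418)); place(-.0148,-.008); leave('p3')
E
```

```text
g False
at t 13.4 jigxy 30.0 218.0 z 0.0308 F [-0.3 -0.9  0.7] gap 0.998 gf 0.0
closed t 13.82 jigxy 29.8 218.1 z 0.0306 F [-0.3 -0.4  4.9] gap 0.578 gf 41.0
up t 15.13 jigxy 29.2 218.1 z 0.1692 F [ 0.6 -0.2 -0.9] gap 0.577 gf 41.3
g False
down True
down t 17.68 jigxy -4.7 -0.1 z 0.0365 F [-0.9  0.8  5.7] gap 0.58 gf 41.8
raised t 17.93 jigxy -5.1 0.0 z 0.0374 F [ 0.1  0.7 -1. ] gap 0.58 gf 41.4
push True
push t 18.31 jigxy -3.3 0.4 z 0.0369 F [-0.2  0.7 -0.3] gap 0.58 gf 41.4
rel t 18.76 jigxy -3.5 0.4 z 0.0368 F [ 0.4 -0.5  0.6] gap 1.0 gf 0.0
g False
at t 21.82 jigxy 6.5 226.1 z 0.0307 F [ 0.  -0.1  0. ] gap 1.004 gf 0.0
closed t 22.25 jigxy 6.3 226.2 z 0.0305 F [-1.6  0.1  5.8] gap 0.581 gf 41.0
up t 23.57 jigxy 5.7 226.0 z 0.1692 F [-0.1  0.  -1. ] gap 0.579 gf 41.4
g True
down True
down t 25.69 jigxy -15.0 0.4 z 0.0447 F [-0.   0.5  4.7] gap 0.577 gf 44.5
raised t 25.94 jigxy -15.0 0.1 z 0.0455 F [ 0.3 -0.8 -1.1] gap 0.576 gf 44.0
push True
push t 26.42 jigxy -10.3 0.1 z 0.0451 F [ 0.5  0.3 -1.3] gap 0.574 gf 44.0
rel t 26.87 jigxy -10.6 0.2 z 0.0451 F [ 0.1 -0.7 -0.3] gap 0.997 gf 0.0
```

View pics/p3.png

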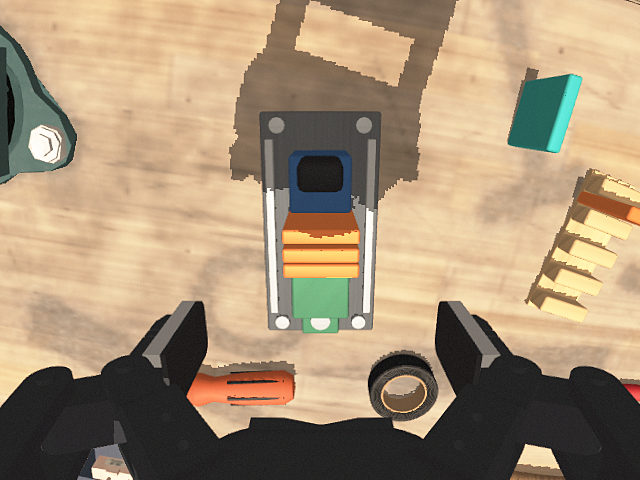

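Three shims stand in the gap, with tops at v~236, 254 and 270. Shim 3 touched something about 8 mm too high, and shim 2's push stopped early, so I'll enlarge that area to check seating.

```bash
python3 - <<'E'
from h import *
d=eyes.grab_frame('wrist'); a=d['frame'][105:335,250:390]; save('c3',cv2.resize(a,None,fx=2.6,fy=2.6,interpolation=cv2.INTER_CUBIC))
s=eyes.grab_frame('scene'); b=s['frame'][190:290,340:460]
A=cv2.resize(a,None,fx=2.6,fy=2.6,interpolation=cv2.INTER_CUBIC);B=cv2.resize(b,None,fx=3.5,fy=3.5,interpolation=cv2.INTER_CUBIC)
c=np.zeros((600,800,3),np.uint8);c[:A.shape[0],:A.shape[1]]=A;c[:B.shape[0],370:370+B.shape[1]]=B; save('c3',c)
import pickle; pickle.dump(d,open('w3.pkl','wb'))
E
```

```text
(no output)
```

View pics/c3.png

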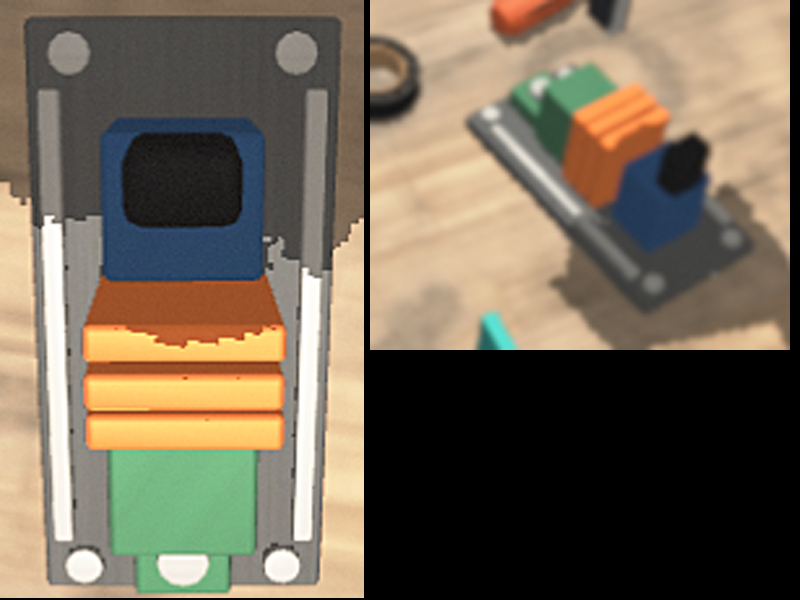

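All three shim tops have the same apparent width (200, 200 and 197 px), so shim 3 is seated at base height with only a small gap that the jaw will close. The slack looks takeable. Now I push the handle in small steps and log the force.

```bash
python3 - <<'E'
from h import *
env.close_gripper(30)
env.movel(jig(-.092,0,.17),.15,frame=None); print('g',env.movel(jig(-.092,0,.070),.12,guard=8)); st('low')
env.hold(.3); f0=np.mean([monitor.sense()['contact_force'] for _ in range(3)],0)
x=-.086; env.movel(jig(x,0,.070),.03); L=[]
while x<-.050:
    x+=.001; env.movel(jig(x,0,.070),.015); env.hold(.1)
    s=monitor.sense(); F=-(s['contact_force']-f0)[:2]@AX; L.append((round(x*1e3),round(float((s['position'][:2]-CEN)@AX*1e3),1),round(float(F),1)))
    if F>14: break
print(L); st('end')
d=eyes.grab_frame('wrist'); save('p4',d['frame']); s=eyes.grab_frame('scene'); save('s4',s['frame'])
E
```

```text
g False
low t 30.44 jigxy -91.6 -0.1 z 0.0705 F [0.1 0.8 0.1] gap -0.0 gf 0.0
[(-85, -85.1, -0.2), (-84, -84.0, -0.2), (-83, -83.0, -0.9), (-82, -82.0, -1.1), (-81, -81.0, -1.0), (-80, -80.0, -0.4), (-79, -79.0, -1.0), (-78, -78.0, -0.9), (-77, -77.0, 0.4), (-76, -76.0, -0.4), (-75, -75.0, -0.2), (-74, -74.0, 0.0), (-73, -73.0, 0.1), (-72, -72.1, 0.0), (-71, -71.0, 0.2), (-70, -70.0, 1.9), (-69, -69.0, 1.4), (-68, -68.0, 2.4), (-67, -67.0, 1.6), (-66, -66.0, 1.0), (-65, -65.0, 2.6), (-64, -64.0, 1.6), (-63, -63.0, 2.2), (-62, -62.0, 2.7), (-61, -61.0, 2.2), (-60, -60.6, 7.8), (-59, -60.6, 12.8), (-58, -60.6, 19.7)]
end t 40.89 jigxy -60.6 0.1 z 0.07 F [-19.6  -5.7  12.4] gap -0.002 gf 10.2
```

It stalled with force rising after about 10 mm of travel. I expected about 14 mm, so I'll check whether the stack is properly closed.

```bash
python3 - <<'E'
from h import *
a=cv2.imread('pics/p4.png'); b=cv2.imread('pics/s4.png')[180:290,335:465]
A=cv2.resize(a,(440,330)); 
u0=200; A2=cv2.resize(a[90:400,220:420],None,fx=1.9,fy=1.9,interpolation=cv2.INTER_CUBIC); B=cv2.resize(b,None,fx=3.1,fy=3.1,interpolation=cv2.INTER_CUBIC)
c=np.zeros((600,800,3),np.uint8);c[:A2.shape[0],:A2.shape[1]]=A2[:600];c[:B.shape[0],390:390+B.shape[1]]=B; c[345:345+240,400:720]=cv2.resize(a,(320,240)); cv2.imwrite('pics/c4.png',c)
E
```

```text
(no output)
```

View pics/c4.png

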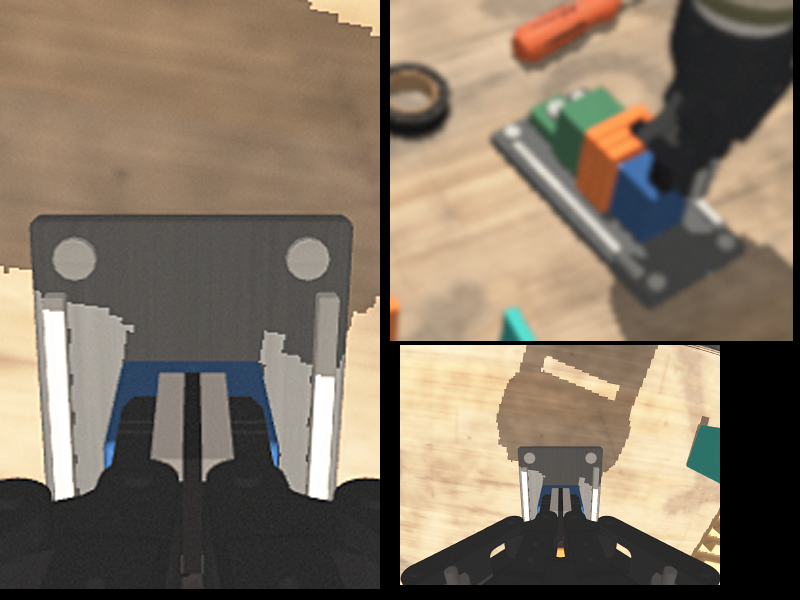

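The scene crop shows the stack closed: three upright orange plates flush between the green stop and the blue jaw. As a check I measure the jaw's rear edge numerically and the steady force.

```bash
python3 - <<'E'
from h import *
d=eyes.grab_frame('wrist'); hsv=cv2.cvtColor(d['frame'],cv2.COLOR_RGB2HSV)
m=cv2.inRange(hsv,(100,120,40),(125,255,255))
for u in (290,300,318,330,350):
    v=np.flatnonzero(m[240:340,u])+240
    if len(v):
        p=on(d,(u,v[0]-.5),.013); print(u,v[0],((p[:2]-CEN)@AX*1e3).round(1))
c=[on(d,(220+x/1.9,90+y/1.9),.012) for x,y in ((32,217),(350,217))]
print('base rear',[((p[:2]-CEN)@AX*1e3).round(1) for p in c])
env.hold(1.0); st('hold')
E
```

```text
290 280 -49.3
300 281 -48.7
318 280 -49.3
330 281 -48.7
350 281 -48.7
base rear [np.float64(-90.8), np.float64(-90.9)]
hold t 42.04 jigxy -60.6 0.1 z 0.07 F [-20.6  -5.2  13.3] gap -0.002 gf 10.2
```

The jaw's rear is at -49 mm, so its face is at -12 mm. That gives a stack of 30.5 mm (three shims make 30 mm) and about 13 mm of jaw travel, short of 16. The push holds steady at about 21 N.

```bash
python3 -c "
from h import *
print(job.hand_in())"
```

```text
the job is handed in; nothing more can be done
None
```

I handed the job in at about 42 s: three shims stand clamped between jaw and stop at about 13 mm of the jaw's 16 mm travel, the arm is still pushing the handle with about 21 N, and the fourth shim is in the rack.

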